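# Aim the code reader and take a reading

### The arm

A 6-joint arm with a two-finger parallel gripper is mounted at the origin on a cart in front of the work surface, level with it; the furniture and walls round the work are solid. World frame = base frame: x ahead of the robot, y to its left, z up, the work surface at z = 0. Lengths are in m, angles in rad, forces in N, time in s.
With the tool pointing down it reaches from about 0.35 to 1 m from the base axis. Payload 7.1 kg.
Tool frame: the origin (TCP) lies between the finger pads; the fingertips stand 22 mm ahead of it and the grasp point (between the pads) lies 3 mm ahead of it; z points along the fingers, y is the line along which they close (so a half turn about z gives the same grasp; the last joint's range is limited). The gripper opens to 85 mm and grips with 20 to 120 N. Pads are 22 mm wide; open, the fingers measure 114 mm over their backs; the gripper's body (76 mm by 85 mm) begins 54 mm behind the grasp point. The pads swing forward as they close: fully open they stand 13 mm farther back than shut.
Start: joints at [1.214, 0.423, 1.63, -0, 1.089, -0.019], TCP at [0.207, 0.59, 0.253] pointing down, gripper open.
Joint ranges: [-3, 3], [-0.9, 2.11], [0.09, 2.58], [-1.31, 4.45], [0.11, 2.69], [-2.54, 2.54]. Speed limits (rad/s): [2.39, 2.39, 3.01, 3.14, 3.14, 3.14].

### API

Orientations are given as a rotation vector (axis times angle).
In Python, from rig import manip gives the robot as it stands. The module is installed in compiled form; this text tells all that it offers. Calls block until the motion is done:
- manip.move_to(position, orientation): joint-space move of the TCP to a pose.
- manip.servo_line(position, orientation=None, rate=0.15): straight line of the TCP; orientation=None keeps the orientation; rate is the mean speed in m/s.
- manip.set_joints(angles): joint-space move.
- manip.command_gripper(opening, f_grip=None): finger opening in m; f_grip is the grip in N (None keeps the last); returns when the fingers have stopped.
- manip.hold(seconds).
- manip.solve_ik(position, orientation): joint angles nearest the present ones, or None.
- manip.camera(name): name is "scene" or "top"; returns a dict with "image" (384x512x3 uint8, red, green, blue), "fx", "fy", "cx", "cy" (pixels), "k1" (the pictures are not rectified: a ray, as slopes to the right and down, at radius r is drawn at 1 + k1 r^2 times it, then the intrinsics apply), "cam_to_world" (4x4, takes a point from camera to world coordinates). Camera axes: x right, y down, z forward; pixel columns grow to the right and rows downward; lengths in m; the calibration is good to about 2 mm. A picture is of the moment at which its call begins. There is no depth.
A pose or a line that the arm cannot do raises manip.IKError and nothing moves.
- manip.sign_off(): hands the job in; it is judged then, once.
Readings, each from a call of its own:
- manip.get_time(): time.
- manip.get_joint_positions(): joint angles.
- manip.get_joint_vel(): joint speeds.
- manip.get_tau(): joint torques, N m.
- manip.get_position(): TCP position.
- manip.get_ee_rot(): TCP orientation.
- manip.get_contact_force(): force on the tool from outside, world axes, zero at the start.
- manip.get_torque(): the same for the moment, N m.
- manip.get_width(): finger opening in m.
- manip.get_grip_force(): force on a finger pad.
Only numpy, scipy, OpenCV 4.12 (cv2) and the standard library are available. Lean on these libraries where they do the work, as an engineer would, in place of code of your own. Each camera call takes 0.05 s, during which the arm holds its last target. There are 200 camera calls.

### The job

Gently push the swinging arm of the code reader round until its head points at the middle of the small narrow-necked brown reagent bottle; only then press the read button on its console right down and let it go. Leave the arm aimed at that bottle, and leave all three containers standing in their nests, neither lifted nor shifted.

Things in the scene. Friction and masses are not known exactly. Their poses are not given: they have to be found in the camera images.
- code_reader: the code reader, fixed to the worktop; origin on the worktop under the arm's axis, x along the middle of three flat steel legs (6 mm high) that fan out at -0.95, 0 and +0.95 rad. Each leg ends in a round nest 180 mm from the axis holding one container on a floor 8 mm above the worktop; which one stands in which nest varies. Behind the turret is a console 62 x 60 x 52 mm
- reader_axis (a point): point on the vertical axis about which the arm turns, 90 mm above the worktop, at mid-height of the arm. The turret is at most 72 mm across above its foot; the arm's hub on top is 62 mm across, its top 106 mm above the worktop
- reader_arm (a joint): angle of the swinging arm, rad: 0 along the middle leg, positive anticlockwise from above, stops at -1.4 and 1.4. Light friction (0.12 N m, 1.5 N at 80 mm); it stays where it is left. A straight bar 16 mm wide, 81 to 99 mm above the worktop, bare from 31 to 115 mm from the axis, then a reader head 38 mm wide, 26 mm high, 115 to 145 mm from the axis
- bar_middle (a point): centre of the bare bar, 80 mm from the axis: a good place to push, on either side; x along the arm, z up. Nothing is under the bar but a leg 6 mm high
- reader_window (a point): middle of the window in the outer face of the reader head, 145 mm from the axis, 90 mm above the worktop; x points out of the window along the arm, z up. The head is white, its window black
- read_button_top (a point): middle of the top of the read button, a round spring button 34 mm in diameter on top of the console, 82 mm behind the axis; it is pressed straight down
- read_button (a joint): travel of the read button, m: 0 released, 0.006 fully down (about 5 N); it springs back
- amber_bottle_mid (a point): the small brown reagent bottle with round shoulders, a narrow neck and a screw cap, 33 mm in diameter, 92 mm tall; this point is on its axis 46 mm above its underside
- vial_2_mid (a point): the straight-sided white vial with a wide snap cap, 36 mm across, 90 mm tall (a bystander); point on its axis 45 mm above its underside
- tube_bluecap_mid (a point): the taller straight-sided tube with a wide cap, 33 mm across, 104 mm tall (a bystander); point on its axis 52 mm above its underside

How it is judged:
On the way, in this order (a step that is already met when the one before it is completed fails the run):
1. the arm points at the brown bottle, button not yet pressed (y of amber_bottle_mid in the frame of reader_window between -0.014 and 0.014 m and x of amber_bottle_mid in the frame of reader_window above 0 m and value of joint read_button below 0.002 m), for 0.2 s.
2. the read button is pressed down while the arm points at the bottle (y of amber_bottle_mid in the frame of reader_window between -0.014 and 0.014 m and x of amber_bottle_mid in the frame of reader_window above 0 m and value of joint read_button above 0.0045 m), for 0.05 s.
At the end, for the whole second after the job is handed in: The arm is at rest with the bottle's axis within 14 mm of the line out of the reader window, the button has sprung back (under 2 mm), and the three containers stand upright within 15 mm of where they began (all of step 1 and velocity of joint reader_arm between -0.05 and 0.05 rad/s and distance of each of amber_bottle_mid, vial_2_mid, tube_bluecap_mid from where it was at the start of the episode below 0.015 m and angle between each of amber_bottle_mid, vial_2_mid, tube_bluecap_mid's own z axis and vertical below 0.15 rad); the robot touches nothing.
It fails at once if the button is pressed while the arm does not point at the brown bottle (value of joint read_button above 0.003 m and not (y of amber_bottle_mid in the frame of reader_window between -0.014 and 0.014 m and x of amber_bottle_mid in the frame of reader_window above 0 m)).
It fails at once if the fingers push or squeeze the arm with more than 30 N (contact force between the fingers and reader_arm above 30 N).
It fails at once if a container is lifted, shifted by more than 20 mm or tipped (distance of any of amber_bottle_mid, vial_2_mid, tube_bluecap_mid from where it was at the start of the episode above 0.02 m or angle between any of amber_bottle_mid, vial_2_mid, tube_bluecap_mid's own z axis and vertical above 0.3 rad).
It fails at once if the fingers take hold of a container (contact force between the fingers and amber_bottle above 5 N or contact force between the fingers and vial_2 above 5 N or contact force between the fingers and tube_bluecap above 5 N).
It also fails if it takes over 43 s, if anything falls off the work surface, if the arm or the gripper's body presses on something with over 40 N, if the wrist force passes 120 N, or if a joint passes its speed limit or range.

## Working session

There is one attempt and no reset: what is moved stays moved. The work goes in short steps, each a Python script; the robot and the scene stay as the last script left them, time stands still between calls to the robot, and variables do not carry over. Pictures are saved under pics/ and viewed, at most 10 in all, crops included, and the job is handed in when it is done.

```bash
mkdir -p pics; cat > h.py <<'E'
import numpy as np, cv2
from rig import manip
def snap(n,f):
    c=manip.camera(n); cv2.imwrite(f'pics/{f}.png',c['image'][:,:,::-1]); np.save(f'pics/{f}.npy',c,allow_pickle=True); return c
def ray(c,u,v):
    K=np.array([[c['fx'],0,c['cx']],[0,c['fy'],c['cy']],[0,0,1.]])
    p=cv2.undistortPoints(np.array([[[u,v]]],float),K,np.array([c['k1'],0,0,0.]))[0,0]
    T=np.array(c['cam_to_world']); return T[:3,3],T[:3,:3]@np.array([p[0],p[1],1])
def onz(c,u,v,z):
    o,d=ray(c,u,v); return o+d*(z-o[2])/d[2]
def load(f): return np.load(f'pics/{f}.npy',allow_pickle=True).item()
E
python3 - <<'E'
from h import *
for n in('top','scene'):
    c=snap(n,n+'0'); print(n,c['fx'],c['k1'],np.round(c['cam_to_world'],3).tolist())
print(manip.get_time(),manip.get_ee_rot())
a=cv2.imread('pics/top0.png');b=cv2.imread('pics/scene0.png')
E
```

```text
top 444.1525533997557 -0.1695722417163497 [[0.025, -0.984, 0.176, 0.411], [-1.0, -0.026, -0.0, -0.02], [0.005, -0.176, -0.984, 1.024], [0.0, 0.0, 0.0, 1.0]]
scene 465.14045095096145 -0.12484375209782615 [[-0.774, -0.49, 0.401, 0.237], [-0.633, 0.599, -0.49, 0.363], [-0.001, -0.633, -0.774, 0.749], [0.0, 0.0, 0.0, 1.0]]
0.1 [-5.28050594e-01 -3.09660543e+00  2.26470161e-03]
```

View pics/top0.png

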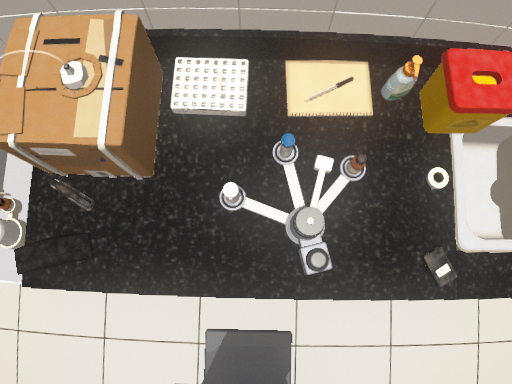

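View pics/scene0.png

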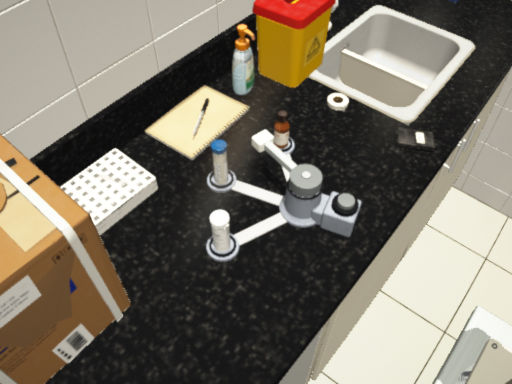

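The top view shows the hub at about (309,222), the button at (317,258) and the head at (324,163). The amber bottle stands in the right-hand nest near (353,168), the blue-cap tube in the middle one at (285,152), and the white vial on the left at (232,197). Next I measure these precisely.

```bash
python3 - <<'E'
from h import *
c=load('top0'); im=c['image']; cr=im[120:285,205:385]
cv2.imwrite('pics/c1.png',cv2.resize(cr[:,:,::-1],None,fx=4,fy=3.6,interpolation=cv2.INTER_CUBIC)[:600,:800])
for n,u,v,z in [('hub',309,222,.106),('btn',317,258,.055),('head',324,163,.103),('vialnest',232,197,.008),('tubenest',285,152,.008),('ambnest',353,168,.008),('boxBR',158,178,.0),('boxBRtop',158,178,.25),('boxTR',160,100,.25)]:
    print(n,onz(c,u,v,z).round(4))
s=load('scene0')
for n,u,v,z in [('hub',307,170,.106),('btn',346,203,.055),('head',262,139,.103),('ambnest',281,145,.008),('tubenest',221,181,.008),('vialnest',222,247,.008)]:
    print(n,onz(s,u,v,z).round(4))
cr=s['image'][95:275,190:375]
cv2.imwrite('pics/c2.png',cv2.resize(cr[:,:,::-1],None,fx=4,fy=3.3,interpolation=cv2.INTER_CUBIC))
E
```

```text
hub [ 0.5185 -0.1305  0.106 ]
btn [ 0.446  -0.1549  0.055 ]
head [ 0.6467 -0.1627  0.103 ]
vialnest [0.5838 0.037  0.008 ]
tubenest [ 0.6952 -0.0846  0.008 ]
ambnest [ 0.6609 -0.2468  0.008 ]
boxBR [0.6262 0.2152 0.    ]
boxBRtop [0.5737 0.1578 0.25  ]
boxTR [0.7228 0.1651 0.25  ]
hub [ 0.5253 -0.1437  0.106 ]
btn [ 0.4424 -0.1622  0.055 ]
head [ 0.6428 -0.157   0.103 ]
ambnest [ 0.6575 -0.2455  0.008 ]
tubenest [ 0.6908 -0.0816  0.008 ]
vialnest [0.5809 0.0385 0.008 ]
```

View pics/c1.png

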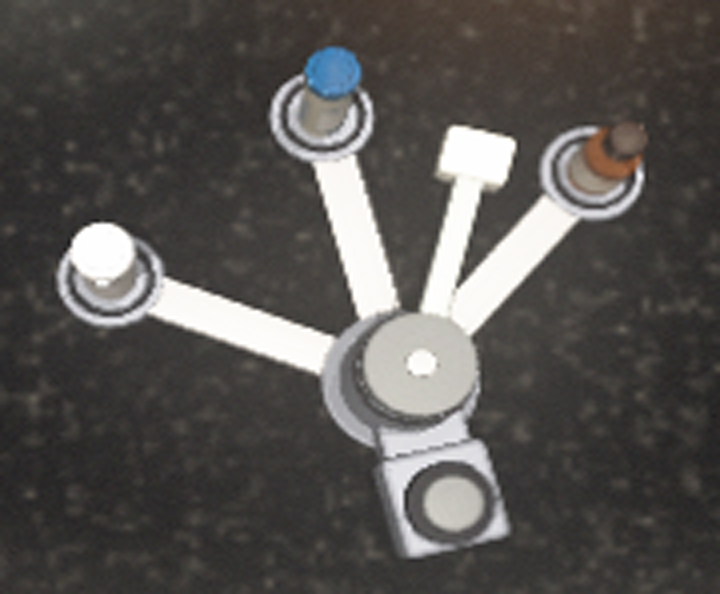

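View pics/c2.png

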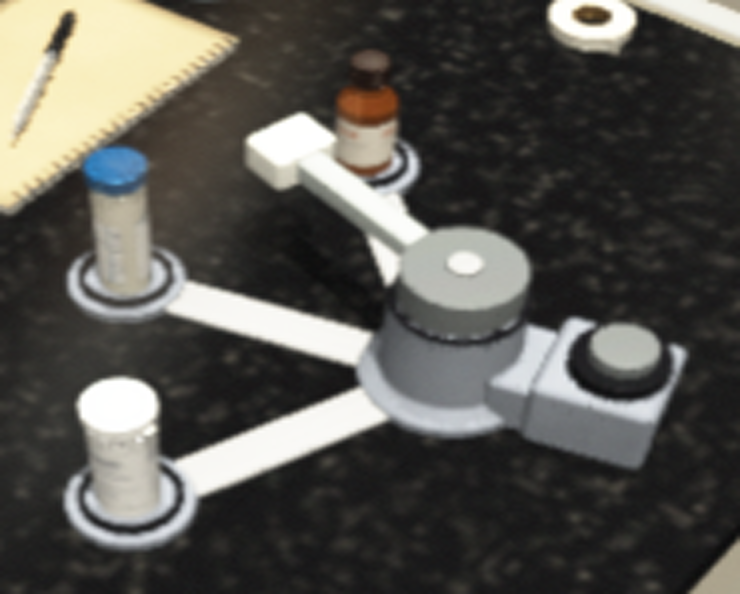

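The crops sharpen the pixel positions. In the top view the hub dot is at (310.3,220.6), the nests at (232.5,195.6), (285.8,152.5) and (353,168.3), the button at (319.3,259.4) and the head top at (324.8,161.5). Next I do a rigid fit of the nests to the stated geometry.

```bash
python3 - <<'E'
from h import *
c=load('top0'); s=load('scene0')
T=lambda x,y,z:onz(c,205+x/4,120+y/3.6,z)
S=lambda x,y,z:onz(s,190+x/4,95+y/3.3,z)
nt=[T(592,174,.01),T(323,117,.01),T(110,272,.01)]
ns=[S(370,167,.01),S(127,281,.01),S(130,497,.01)]
loc=np.array([[.18*np.cos(a),.18*np.sin(a)] for a in(-.95,0,.95)])
for nm,n,hub,btn,hd in[('top',nt,T(421,362,.108),T(457,502,.06),T(478,150,.103)),('scene',ns,S(464,263,.108),S(625,347,.06),S(292,135,.103))]:
    n=np.array(n)[:,:2]; m=n.mean(0); l=loc-loc.mean(0)
    U,_,V=np.linalg.svd(l.T@(n-m)); R=V.T@U.T; o=m-R@loc.mean(0)
    th=np.arctan2(R[1,0],R[0,0]); print(nm,'axis',o.round(4),'th',th.round(4),'res',(n-(loc@R.T+o)).round(4).tolist())
    print(' nests',n.round(4).tolist(),' hubdot',hub.round(4),'btn',btn.round(4),'pred',(o-R@[.082,0]).round(4),'head',hd.round(4),'armang',np.arctan2(*(hd[:2]-o)[::-1])-th,np.linalg.norm(hd[:2]-o),'alt',np.arctan2(*(hd-hub)[1::-1])-th)
# intersect rays for button top height, hub dot
def tri(a,b):
    (o1,d1),(o2,d2)=ray(c,205+a[0]/4,120+a[1]/3.6),ray(s,190+b[0]/4,95+b[1]/3.3)
    k=np.linalg.lstsq(np.c_[d1,-d2],o2-o1,rcond=None)[0]; p,q=o1+k[0]*d1,o2+k[1]*d2
    return ((p+q)/2).round(4),np.linalg.norm(p-q).round(4)
for n,a,b in[('btn',(457,502),(625,347)),('hub',(421,362),(464,263)),('ambcap',(629,137),(370,62)),('head',(478,150),(292,135))]: print(n,tri(a,b))
E
```

```text
top axis [ 0.521  -0.1315] th 0.2533 res [[0.0006, 0.0006], [-0.0018, 0.0001], [0.0012, -0.0007]]
 nests [[0.6596, -0.2464], [0.6934, -0.0863], [0.5869, 0.0359]]  hubdot [ 0.5213 -0.1329  0.108 ] btn [ 0.4428 -0.1591  0.06  ] pred [ 0.4416 -0.152 ] head [ 0.6497 -0.1638  0.103 ] armang -0.49935767553979643 0.13270465683826616 alt -0.48957225446812347
scene axis [ 0.5156 -0.1293] th 0.2511 res [[-0.0007, 0.0006], [0.0, 0.0015], [0.0007, -0.0021]]
 nests [[0.6526, -0.2445], [0.6899, -0.0831], [0.5813, 0.0365]]  hubdot [ 0.5191 -0.1314  0.108 ] btn [ 0.4442 -0.1646  0.06  ] pred [ 0.4361 -0.1497] head [ 0.6467 -0.1651  0.103 ] armang -0.5178139414160325 0.13595166739297174 alt -0.5092781924947216
btn (array([ 0.4421, -0.1581,  0.0682]), np.float64(0.0008))
hub (array([ 0.5211, -0.1336,  0.1049]), np.float64(0.0013))
ambcap (array([ 0.6614, -0.2483,  0.0965]), np.float64(0.0016))
head (array([ 0.6482, -0.1645,  0.103 ]), np.float64(0.0032))
```

```bash
cat >> h.py <<'E'
from scipy.spatial.transform import Rotation as Rn
AX=np.array([.5205,-.132]); Z=.087
def pose(phi,d,z=Z,r=.08):
    u=np.array([np.cos(phi),np.sin(phi)]); n=np.array([-u[1],u[0]])
    best=None
    for s in(1,-1):
        y=np.r_[s*u,0]; zz=np.array([0,0,-1.]); R=np.c_[np.cross(y,zz),y,zz]
        p=np.r_[AX+r*u+d*n,z]; o=Rn.from_matrix(R).as_rotvec(); q=manip.solve_ik(p,o)
        if q is not None and (best is None or abs(q[5])<abs(best[2][5])): best=(p,o,np.array(q))
    return best
E
python3 - <<'E'
from h import *
manip.command_gripper(0.0)
p=manip.get_position(); 
manip.servo_line([.32,.25,.32],rate=.25)
manip.servo_line([.45,-.03,.30],rate=.25)
P=pose(-.25,.05,.25); print(P); manip.move_to(P[0],P[1])
P=pose(-.25,.05); print(P[2]); manip.servo_line(P[0],P[1],rate=.1)
print(manip.get_time(),manip.get_position(),manip.get_width(),manip.get_contact_force())
snap('top','top1')
a=load('top1')['image'][120:285,205:385]
cv2.imwrite('pics/c3.png',cv2.resize(a[:,:,::-1],None,fx=4,fy=3.6))
E
```

```text
(array([ 0.61038319, -0.1033467 ,  0.25      ]), array([2.48106667, 1.92715142, 0.        ]), array([-0.18694734,  0.41813638,  1.64624226,  0.        ,  1.07721401,
        0.06305266]))
[-0.18694734  0.63470319  1.72902209  0.          0.77786737  0.06305266]
6.9 [ 0.61079957 -0.10344187  0.08764032] 1.4547772719476313e-05 [ 0.24148529  0.49452136 -0.00797133]
```

View pics/c3.png

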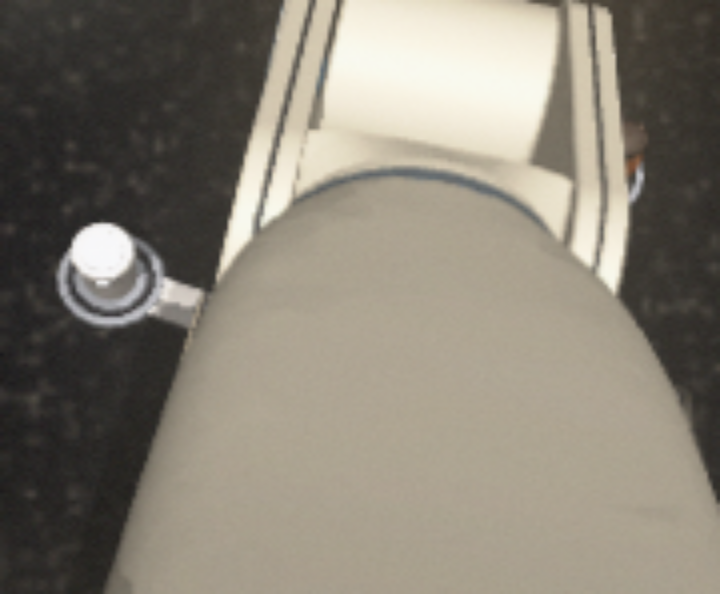

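The top view is blocked by the robot arm (only the vial at (103,255) shows), so I push slowly along the arc while logging force, then back off and look.

```bash
python3 - <<'E'
from h import *
for phi,d in [(-.25,.026)]+[(f,.019) for f in (-.25,-.34,-.43,-.52,-.61,-.68)]:
    P=pose(phi,d); manip.servo_line(P[0],P[1],rate=.04)
    f=manip.get_contact_force(); print(phi,np.round(f,2),np.round(manip.get_position()-P[0],4))
manip.hold(.3)
P=pose(-.68,.05); manip.servo_line(P[0],P[1],rate=.1)
P=pose(-.68,.05,.27); manip.servo_line(P[0],P[1],rate=.2)
q=np.array(manip.get_joint_positions()); q[0]+=1.0
q[1]-=.25
manip.set_joints(q); print(manip.get_time(),manip.get_position())
for n in('top','scene'): snap(n,n+'2')
a=load('top2')['image'][120:285,205:385]
cv2.imwrite('pics/c4.png',cv2.resize(a[:,:,::-1],None,fx=4,fy=3.6,interpolation=cv2.INTER_CUBIC))
E
```

```text
-0.25 [-0.06 -0.43 -0.53] [-0.     -0.0001 -0.    ]
-0.25 [ 0.21  0.49 -0.35] [-0.0001 -0.0002 -0.    ]
-0.34 [ 0.12 -0.07 -0.78] [-0. -0. -0.]
-0.43 [0.07 0.07 0.45] [-0.      0.0001  0.    ]
-0.52 [ 0.84 -0.25 -0.05] [0.     0.0001 0.    ]
-0.61 [ 0.21  0.61 -0.5 ] [ 0.      0.0001 -0.    ]
-0.68 [-0.96  0.33  0.8 ] [0.     0.0001 0.    ]
13.6917 [0.44615969 0.43200557 0.4255521 ]
```

View pics/c4.png

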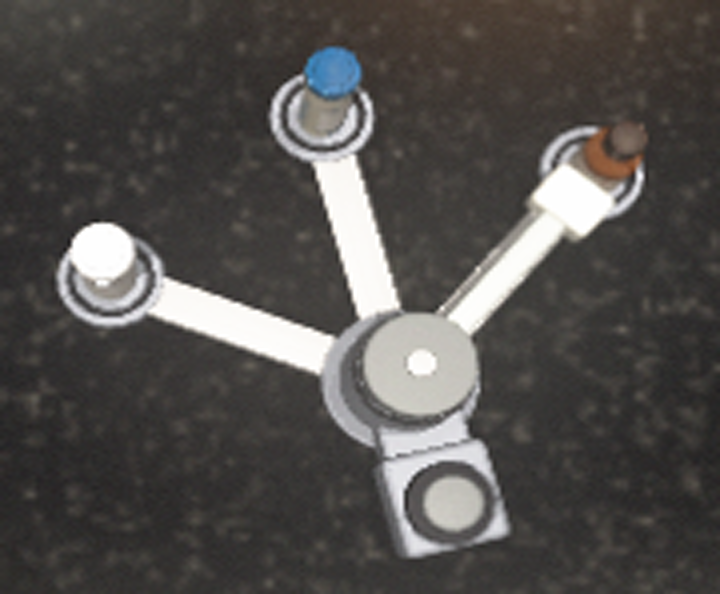

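The containers haven't moved. The arm lies over the amber leg, with the head top at about crop (572,199) and the bottle cap at (629,136). Before pressing, I check the lateral error in numbers.

```bash
python3 - <<'E'
from h import *
c=load('top2'); T=lambda x,y,z:onz(c,205+x/4,120+y/3.6,z)[:2]
im=c['image'][120:285,205:385].astype(int)
m=((im.min(2)>225)).astype(np.uint8); m[:, :130]=0; m[75:]=0
n,l,st,ce=cv2.connectedComponentsWithStats(m); k=1+st[1:,4].argmax(); print(st[k],ce[k]*[4,3.6])
b=T(629,136,.1); nb=T(592,174,.01); print('bottle',b,nb)
for hub in (T(421,362,.108),AX):
  h=T(572,199,.103)
  for t in (b,nb):
    u=(h-hub)/np.linalg.norm(h-hub); e=t-hub; print(h,np.linalg.norm(h-hub),'lat',u[0]*e[1]-u[1]*e[0])
s=load('scene2')['image'][95:275,190:375]
cv2.imwrite('pics/c5.png',cv2.resize(s[:,:,::-1],None,fx=4,fy=3.3,interpolation=cv2.INTER_CUBIC))
E
```

```text
[130  46  23  29 304] [561.56578947 209.68815789]
bottle [ 0.66179724 -0.24715422] [ 0.65963516 -0.24638235]
[ 0.62122486 -0.21445638] 0.12896521313963144 lat 0.0003371153209453942
[ 0.62122486 -0.21445638] 0.12896521313963144 lat -0.00043260538350917144
[ 0.62122486 -0.21445638] 0.13017123891442223 lat 0.0003992074021047787
[ 0.62122486 -0.21445638] 0.13017123891442223 lat -0.00037309005841966447
```

View pics/c5.png

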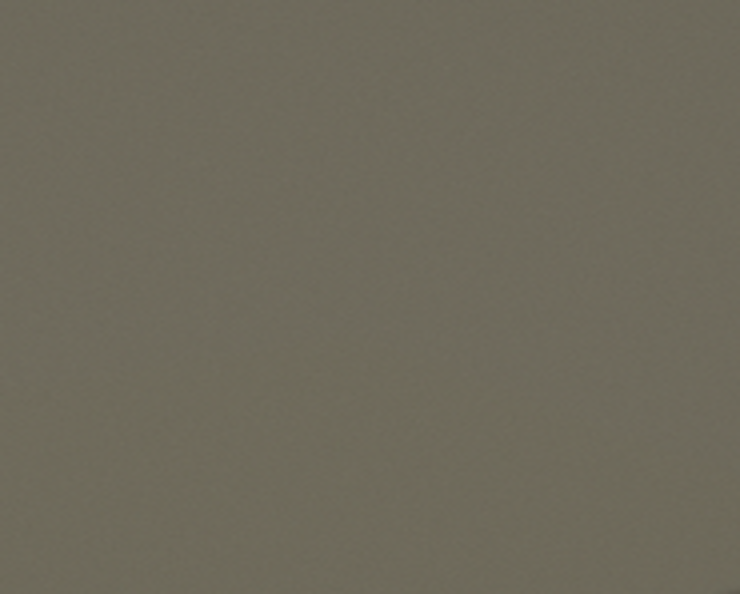

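The lateral error is about 0.4 mm, well within 14 mm, and the head is 129–130 mm from the axis as expected. The scene view is blocked by the robot arm. Next I press the button with force-guarded steps.

```bash
python3 - <<'E'
from h import *
manip.servo_line([.44,.0,.35],rate=.3)
P=pose(.252,-.003,.2,-.082); print(P); manip.move_to(P[0],P[1])
manip.servo_line(P[0]-[0,0,.095],rate=.12)
manip.hold(.2)
f0=np.mean([manip.get_contact_force()[2] for _ in range(5)]); z=.105; L=[]
print(manip.get_time(),f0)
while z>.066 and manip.get_time()<32:
    z-=.001; manip.servo_line(np.r_[P[0][:2],z],rate=.02); f=manip.get_contact_force()[2]-f0; L.append((round(z,4),round(f,2)))
    if abs(f)>9: break
manip.hold(.2); print(L,manip.get_contact_force(),manip.get_position(),manip.get_time())
E
```

```text
(array([ 0.44183794, -0.15535123,  0.2       ]), array([1.92466939, 2.48299258, 0.        ]), array([-0.36351245,  0.27315546,  2.01008918,  0.        ,  0.85834801,
       -0.61551245]))
17.425 0.6136338073277388
[(0.104, np.float64(-1.18)), (0.103, np.float64(-1.1)), (0.102, np.float64(-0.89)), (0.101, np.float64(-0.38)), (0.1, np.float64(-0.32)), (0.099, np.float64(-0.09)), (0.098, np.float64(-0.66)), (0.097, np.float64(-0.36)), (0.096, np.float64(-0.01)), (0.095, np.float64(1.33)), (0.094, np.float64(1.13)), (0.093, np.float64(1.49)), (0.092, np.float64(2.92)), (0.091, np.float64(2.95)), (0.09, np.float64(4.55)), (0.089, np.float64(16.88))] [-1.65400237  0.64476285 17.41908575] [ 0.44199861 -0.15540867  0.0898248 ] 21.625
```

The force ramps up over 6 mm and then hits a hard stop, so the button is fully down. I release, retract and check.

```bash
python3 - <<'E'
from h import *
p=manip.get_position()
manip.servo_line([p[0],p[1],.25],rate=.12)
manip.servo_line([.42,.05,.35],rate=.25)
q=np.array(manip.get_joint_positions()); q[0]+=1.0
manip.set_joints(q); print(manip.get_time(),manip.get_position())
snap('top','top3')
a=load('top3')['image'][120:285,205:385]; b=load('top2')['image'][120:285,205:385]
print('diff px',(cv2.absdiff(a,b).max(2)>40).sum())
cv2.imwrite('pics/c6.png',cv2.resize(a[:,:,::-1],None,fx=4,fy=3.6,interpolation=cv2.INTER_CUBIC))
E
```

```text
25.6833 [0.18573865 0.37950662 0.34928078]
diff px 0
```

View pics/c6.png

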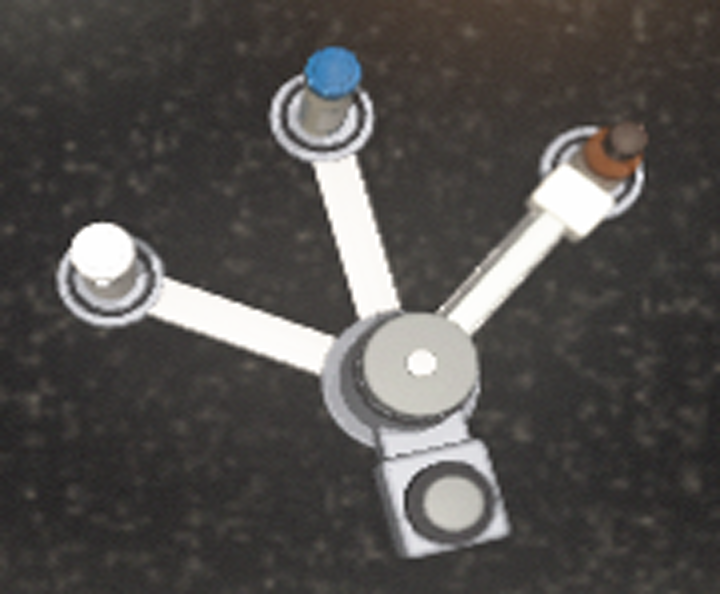

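The picture matches the one taken before pressing: the arm is still aimed with its head at (572,199), the button at (457,502) is back up, and all containers are in place.

```bash
python3 -c "
from rig import manip
print(manip.sign_off())"
```

```text
the job is handed in; nothing more can be done
None
```

I handed the job in at about 26 s: the arm measured within about 1 mm of the brown bottle's axis, the button was pressed to its stop and released, and the last picture shows all three containers unmoved; no verdict was returned.

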